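Lay up the solvent filter

ROBOT

A 6-joint arm with a two-finger parallel gripper is mounted at the origin on the work surface. World frame = base frame: x ahead of the robot, y to its left, z up, the work surface at z = 0. Lengths are in m, angles in rad, forces in N, time in s.
With the tool pointing down it reaches from about 0.35 to 0.775 m from the base axis. Payload 7.3 kg.
Tool frame: the origin (TCP) lies midway between the tips of the shut fingers; the grasp point (between the pads) lies ctrl.hold_point_z behind it (ctrl.hold_point_z is the distance from the TCP to the grasp point, in m); y points along the fingers, z is the direction in which the jaws open and shut, and the axes are right-handed (so a half turn about y gives the same grasp; the last joint's range is limited). The gripper opens to 92 mm and grips with 3 to 60 N. Pads are 19 mm wide; open, the fingers measure 130 mm over their backs; the gripper's body (75 mm by 190 mm) begins 47 mm behind the grasp point.
Start: joints at [-1.357, 0.342, 1.524, -0, 1.275, -0.146], TCP at [0.185, -0.491, 0.227] pointing down, gripper open.
Joint ranges: [-2.53, 2.53], [-0.77, 2.02], [0.04, 2.7], [-1, 4.14], [0.28, 2.66], [-3.11, 3.11]. Speed limits (rad/s): [2.57, 2.57, 3.14, 3.14, 3.14, 3.14].

INTERFACE

Orientations are given as a unit quaternion [w, x, y, z].
In Python, from rig import ctrl, imaging, outline_of, tip_of gives the robot as it stands. The module is installed in compiled form; this text tells all that it offers.
- The arm moves only by the tool send_rows, never from a script. Its argument "steps" is text: rows parted by semicolons, each of 5 numbers parted by spaces: the opening, from 0 (shut) to 1 (fully open), then the shift along the tool's x, y, z in cm, then the turn about the tool's y in degrees. A call has 1 to 8 rows; each row is the pose to reach, as a shift and turn from the pose commanded when the call began, along the tool's axes at that moment; what a row does not reach only later rows make up. A row lasts 1/8 s, in which the tool goes at most 62.5 mm and 10.7 degrees, less where a joint would pass 70% of its speed; a pose out of reach is approached as far as the arm can. A call with a gripper value outside its range is refused whole. The fingers move at their own pace and stop on an object; "squeeze" is the grip in N (left out, the last holds). Time passes only in rows, so rows that repeat a pose let the fingers close. It gives the time, the measured TCP pose, the force and the opening at its end, in the units of the state.
- ctrl.get_state(): the state, without advancing time (a new reading comes with each control period).
- imaging.camera(name): name is "scene" or "top" or "wrist"; returns the picture (400x640x3 uint8, red, green, blue); there is no depth.
- imaging.camera_model(name): a dict with "fov_y" (degrees; the focal length in pixels is half the picture's height over the tangent of half this angle, whatever the lens; pixels are square), "cx", "cy" (the principal point, pixels), "R" (3x3) and "t" (3): a world point X has camera coordinates R X + t; the wrist camera has in their place "hand_eye" (4x4, takes a point from camera to tool coordinates, whose origin is the TCP and whose axes are the tool frame's). Camera axes: x right, y down, z forward; pixel columns grow to the right and rows downward; lengths in m; the calibration is good to about 2 mm. The wrist camera is an equidistant fisheye: a pixel r from the principal point sees the ray r / f radians off the axis. A picture is of the moment at which its call begins: read the wrist's pose just before it. camera_model takes no time and is no camera call.
- ctrl.hand_in(): hands the job in, once; it reports no verdict.
Trained networks look in the newest picture that a camera, given by its name, has taken for a name from the list of things; names that differ only in an ending like _2 or _b are one class to them, and where a whole thing is asked for, a point or a joint stands for the part that bears it (a point fixed in the world has none). Each returns a list of dicts, best first, with "confidence" (0 to 1); they miss things now and then, are a little off and sometimes report something else, mostly with a low value. They report only what shows in the picture. A call takes as long as a camera call. They do not tell look-alikes from the thing itself.
- outline_of(camera, query): "mask" (400x640 bool, what is visible of it) and "bbox" ([centre column, centre row, width, height] in pixels, round what is visible of it).
- tip_of(camera, query): "point" ([row, column] in pixels: a listed point, or the origin of a listed thing).
The state is a dict: "t": time; "joints": joint angles; "qd": joint speeds; "joint_torque": joint torques, N m; "position": TCP position; "orientation": TCP orientation; "wrist_force": force on the tool from outside, world axes, zero at the start; "moment": the same for the moment, N m; "width": opening from 0.0 (shut) to 1.0 (fully open).
Only numpy, scipy, OpenCV 4.12 (cv2) and the standard library are available. Lean on these libraries where they do the work, as an engineer would, in place of code of your own. Each camera call takes 0.05 s, during which the arm holds its last target.

TASK

Lay up the solvent filter on its round steel base plate: first put the perforated steel support disc flat in the middle of the plate, then put the solid white frit disc flat on top of it, so that both layers sit centred on the plate. Set each disc down gently rather than dropping it; the white seal ring and the plain steel cover with the knob are not needed.

Things in the scene. Friction and masses are not known exactly. Their poses are not given: they have to be found in the camera images.
- base_top (a point): Centre of the flat top face of the filter's base plate: a round steel plate, 100 mm in diameter and 18 mm high, fixed to the bench, with a thin dark circle 62 mm across and a dark centre dot marked on its top and a short brass outlet nipple on its rim. No lip or recess. Bottles 0.2 m tall stand to its right, beyond y = -0.42. This point is 18 mm above the bench; z points up.
- support_center (a point): Centre (half-way up) of the support disc: a loose flat steel disc, 58 mm in diameter and 12 mm thick, about 0.2 kg, both faces dotted all over with small dark holes. It starts flat on the bench (this point 6 mm above it); its z axis is the disc's axis. It is round and the same either way up, so yaw does not matter.
- frit_center (a point): Centre (half-way up) of the frit: a loose solid white ceramic disc without a hole, 46 mm in diameter and 10 mm thick, about 35 g. It starts flat on the bench (this point 5 mm above it); its z axis is the disc's axis; yaw does not matter. Not the white seal ring (50 mm across, 30 mm hole). The ring, a plain steel cover (74 mm, small knob) and the two discs lie in four shuffled places left and right of the plate, 0.12 m or more apart.
Things that resemble listed ones, but are neither listed nor needed, are in the scene too. Leave any yellow look-alike of the part that bears frit_center alone.

How it is judged:
By the outcome, as a careful person would: the job done as asked, in the order asked, and still so for the second after the job is handed in, with the robot touching nothing.
It also fails if it takes over 54 s, if anything falls off the work surface, if the arm or the gripper's body presses on something with over 40 N, if the wrist force passes 120 N, or if a joint passes its speed limit or range.

## Working session

There is one attempt and no reset: what is moved stays moved. The work goes in short steps, Python scripts to look and compute and a tool call to move; the robot and the scene stay as the last step left them, time stands still between calls to the robot, and variables do not carry over. Pictures are saved under pics/ and viewed, and the job is handed in when it is done.

Besides the shell and the picture viewer there is one more tool, called after ">>>" as name(argument=value, ...), one argument or row to a line, values as JSON. send_rows: Moves the arm, as the interface text tells. Its arguments: {"type":"object","properties":{"steps":{"type":"string"},"squeeze":{"type":"number"}},"required":["steps"]}

```bash
mkdir -p pics
cat > h.py <<'E'
import numpy as np, cv2
from rig import ctrl, imaging, outline_of, tip_of
from scipy.spatial.transform import Rotation as Rn
def rot(q): return Rn.from_quat([q[1],q[2],q[3],q[0]]).as_matrix()
def save(im,n): cv2.imwrite('pics/'+n,cv2.cvtColor(im,cv2.COLOR_RGB2BGR))
def ray(cam,u,v,st=None):
    m=imaging.camera_model(cam); f=200/np.tan(np.radians(m['fov_y'])/2)
    a=np.array([(u-m['cx']),(v-m['cy'])])/f
    if cam=='wrist':
        r=np.hypot(*a); d=np.array([*(a/r*np.sin(r)),np.cos(r)]) if r>0 else np.array([0,0,1.])
        H=np.array(m['hand_eye']); R=rot(st['orientation'])
        return R@H[:3,3]+np.array(st['position']), R@H[:3,:3]@d
    R=np.array(m['R']);t=np.array(m['t'])
    return -R.T@t, R.T@np.array([a[0],a[1],1.])
def at(cam,u,v,z,st=None):
    o,d=ray(cam,u,v,st); return o+d*(z-o[2])/d[2]
E
python3 - <<'E'
from h import *
s=ctrl.get_state(); print(s); print(ctrl.hold_point_z, rot(s['orientation']).round(3))
for c in ('top','scene'):
    im=imaging.camera(c); save(im,c+'0.png')
    for q,z in (('base_top',.018),('support_center',.006),('frit_center',.005)):
        for d in tip_of(c,q)[:3]:
            p=d['point'];print(c,q,round(d['confidence'],2),np.round(p,1),at(c,p[1],p[0],z).round(4))
E
```

```text
{'t': 0.0, 'joints': array([-1.35700377e+00,  3.42707948e-01,  1.52497092e+00,  1.27996098e-05,
        1.27539178e+00, -1.46013385e-01]), 'qd': array([-0.00102875, -0.00149463,  0.00035255, -0.00012235,  0.00182049,
        0.00025874]), 'joint_torque': array([ 4.65998892e-04, -4.31243384e+01, -2.44227809e+01,  7.18784449e-02,
        5.58987586e-02, -1.32581572e-04]), 'position': array([ 0.18478437, -0.49099638,  0.22606871]), 'orientation': array([ 0.12651081, -0.12653757,  0.69621727, -0.69517248]), 'wrist_force': array([-0.07601206,  0.04446488, -0.13611953]), 'moment': array([-0.04816554,  0.0076881 , -0.00844681]), 'width': 0.9978459614752064}
0.0188 [[-0.936 -0.     0.352]
 [-0.352  0.001 -0.936]
 [-0.    -1.    -0.001]]
top base_top 0.68 [172.9 328.2] [ 0.5647 -0.0283  0.018 ]
top support_center 0.71 [219.4 451.1] [ 0.4581 -0.2896  0.006 ]
top frit_center 0.95 [274.5 248.5] [0.3522 0.1475 0.005 ]
top frit_center 0.88 [209.3 268.8] [0.4906 0.1024 0.005 ]
top frit_center 0.55 [236.1 222. ] [0.4354 0.2041 0.005 ]
scene base_top 0.86 [225.5 289.1] [ 0.568  -0.0199  0.018 ]
scene support_center 0.76 [168.9 266.5] [ 0.4681 -0.2771  0.006 ]
scene frit_center 0.71 [228.1 418.9] [0.3438 0.15   0.005 ]
scene frit_center 0.56 [257.7 406.8] [0.4348 0.1995 0.005 ]
scene frit_center 0.51 [243.3 356.6] [0.4834 0.1038 0.005 ]
```

View pics/top0.png

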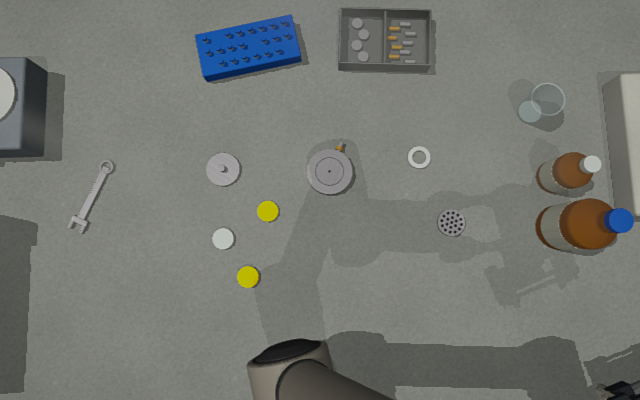

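View pics/scene0.png

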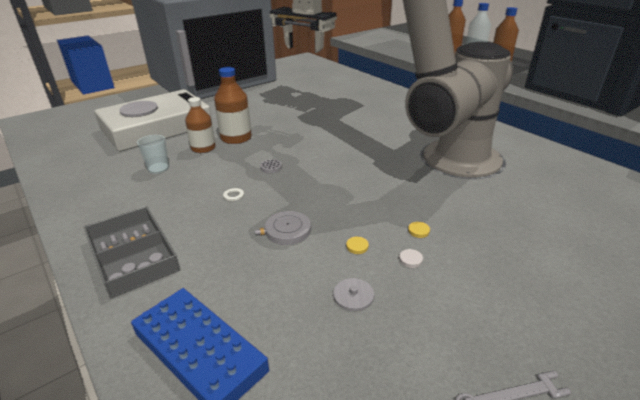

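Run:
```python
import cv2
im=cv2.imread('pics/top0.png'); cv2.imwrite('pics/top0c.png',cv2.resize(im[140:310,200:500],None,fx=2.6,fy=2.6,interpolation=cv2.INTER_CUBIC))
```

```text
(no output)
```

View pics/top0c.png

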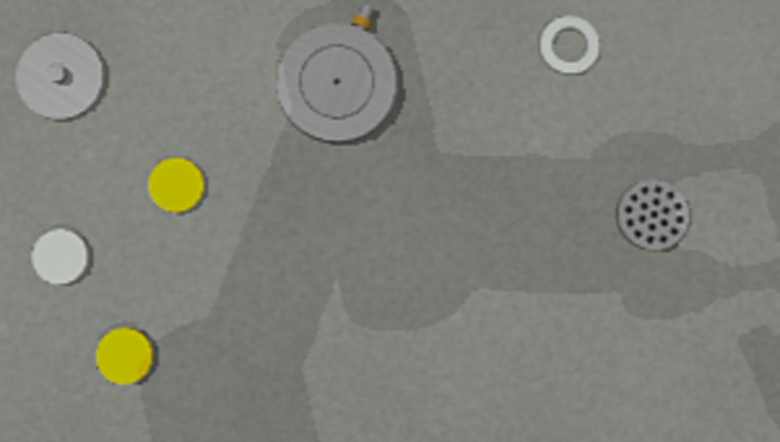

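The frit is the solid white disc at top px (223,239). The similar items are:
- **Yellow look-alikes:** (268,211) and (248,277).
- **Seal ring, with a hole:** (419,157).
- **Cover, with a knob:** (223,169).

The perforated support is at (451,222), and the plate dot is at (330,171). The enlarged crop confirms all of this. I'll move above the support and align the jaws with world x.

>>> send_rows(
  steps="1 -4 0 -1.2 -9; 1 -8.5 0 -2.5 -18; 1 -13 0 -3.8 -27; 1 -18 0 -5.2 -36; 1 -22.5 0 -6.6 -45; 1 -27 0 -7.9 -54; 1 -31 0 -9 -63; 1 -33 0 -9.6 -69.4",
  squeeze=15,
)

```text
t: 1.4
position: [0.4614, -0.2838, 0.2267]
orientation: [0.502, -0.502, 0.498, -0.498]
wrist_force: [-0.4, 1.3, 0.7]
width: 1.0
```

```bash
cat >> h.py <<'E'
def dets(cam,q,z,st=None,n=4):
    for d in outline_of(cam,q)[:n]:
        ys,xs=np.nonzero(d['mask']); 
        if len(xs)<5: continue
        c=d['mask'].astype(np.uint8); cs,_=cv2.findContours(c,cv2.RETR_EXTERNAL,cv2.CHAIN_APPROX_NONE)
        k=max(cs,key=len)[:,0,:]; P=np.array([at(cam,u,v,z,st)[:2] for u,v in k])
        (cx,cy),r=cv2.minEnclosingCircle(P.astype(np.float32)*1000)
        A=np.c_[2*P,np.ones(len(P))]; s=np.linalg.lstsq(A,(P**2).sum(1),rcond=None)[0]
        print(cam,q,round(d['confidence'],2),'px',round(xs.mean()),round(ys.mean()),'encl',round(cx/1000,4),round(cy/1000,4),round(r,1),'fit',s[:2].round(4),round(1000*np.sqrt(s[2]+s[0]**2+s[1]**2),1))
E
python3 - <<'E'
from h import *
s=ctrl.get_state(); print(s['t'],s['position'].round(4),rot(s['orientation']).round(3).tolist(),s['joints'].round(2)); print(np.array(imaging.camera_model('wrist')['hand_eye']).round(3))
im=imaging.camera('wrist'); save(im,'w1.png')
dets('wrist','support_center',.012,s)
dets('wrist','base_top',.018,s)
dets('wrist','frit_center',.010,s)
imaging.camera('top')
dets('top','support_center',.012); dets('top','base_top',.018); dets('top','frit_center',.01)
E
```

```text
1.4 [ 0.4614 -0.2838  0.2267] [[0.006, 0.0, 1.0], [-1.0, 0.0, 0.006], [-0.0, -1.0, 0.0]] [-0.69  0.37  1.48  0.    1.29 -0.7 ]
[[ 0.     0.97   0.245 -0.067]
 [ 0.001 -0.245  0.97  -0.158]
 [ 1.    -0.    -0.001  0.   ]
 [ 0.     0.     0.     1.   ]]
wrist support_center 0.93 px 304 182 encl 0.4506 -0.2852 29.3 fit [ 0.4508 -0.2852] 28.1
wrist base_top 0.8 px 402 10 encl 0.575 -0.058 55.0 fit [ 0.5733 -0.0583] 36.0
wrist frit_center 0.39 px 403 10 encl 0.577 -0.053 58.2 fit [ 0.5765 -0.0536] 37.2
top support_center 0.69 px 450 222 encl 0.4515 -0.286 31.0 fit [ 0.4523 -0.2858] 29.2
top base_top 0.71 px 330 171 encl 0.5778 -0.0338 62.2 fit [ 0.5717 -0.0323] 51.2
top frit_center 0.57 px 247 276 encl 0.3488 0.149 23.3 fit [0.3486 0.149 ] 22.3
top frit_center 0.57 px 267 211 encl 0.4866 0.1048 22.2 fit [0.4866 0.1047] 21.2
top frit_center 0.55 px 223 238 encl 0.4306 0.2012 23.5 fit [0.4307 0.2013] 22.3
```

View pics/w1.png

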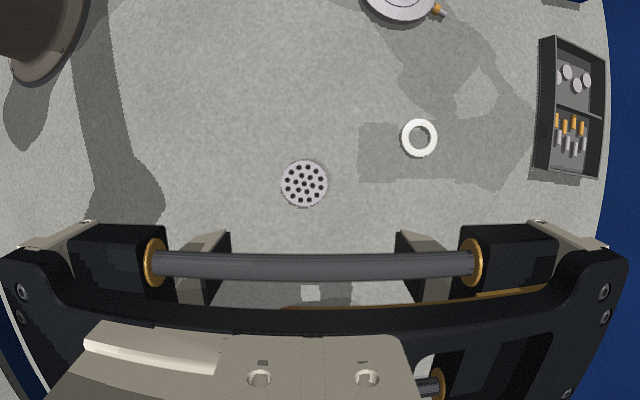

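The wrist picture shows the perforated disc at (304,182), between the fingers' columns. The wrist and top cameras agree on about (0.451, -0.2855). I'll descend part of the way and look again.

>>> send_rows(
  steps="1 0 3 -0.5; 1 0.1 7 -1; 1 0.2 11 -1; 1 0.2 15 -1; 1 0.2 16 -1; 1 0.2 16 -1",
)

```text
invalid input at $.steps[0]: expected 5 numbers
```

Run:
```python
from h import *
s=ctrl.get_state(); print(s['t'],s['position'].round(4))
im=imaging.camera('wrist'); save(im,'w2.png')
dets('wrist','support_center',.012,s)
```

```text
1.8 [ 0.4593 -0.2861  0.2268]
wrist support_center 0.67 px 306 181 encl 0.4506 -0.2855 29.7 fit [ 0.4509 -0.2855] 28.6
```

View pics/w2.png

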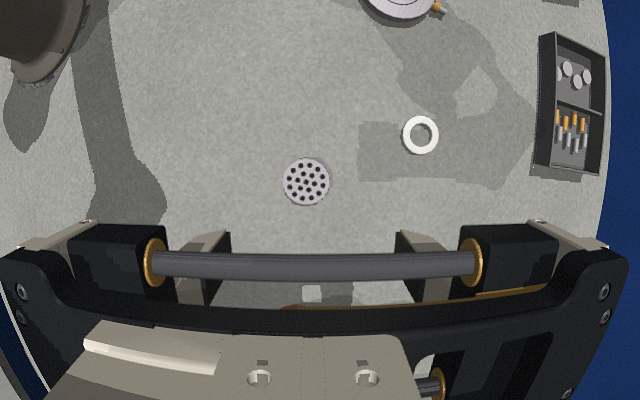

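The row format was refused, so nothing moved. The disc is still at (306,181), giving (0.4508, -0.2855). The arm has settled at (0.4593, -0.2861).

>>> send_rows(
  steps="1 0 3 -0.4 0; 1 0 7 -0.8 0; 1 0 11 -0.8 0; 1 0 15 -0.8 0; 1 0 16.5 -0.8 0; 1 0 16.5 -0.8 0; 1 0 16.5 -0.8 0",
)

```text
t: 2.78
position: [0.4528, -0.2862, 0.0632]
orientation: [-0.5, 0.5, -0.499, 0.501]
wrist_force: [-0.5, 0.2, 0.7]
width: 0.999
```

Run:
```python
from h import *
s=ctrl.get_state(); print(s['t'],s['position'].round(4))
im=imaging.camera('wrist'); save(im,'w3.png')
dets('wrist','support_center',.012,s)
```

```text
2.775 [ 0.4528 -0.2862  0.0632]
wrist support_center 0.85 px 310 218 encl 0.4511 -0.2848 29.6 fit [ 0.451  -0.2842] 28.3
```

View pics/w3.png

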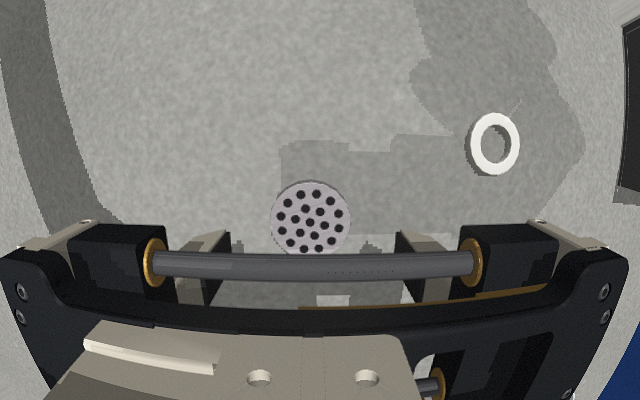

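The disc is at (310,218), centred between the fingers, and its lower edge is slightly hidden by the bar. I'll go down and close.

>>> send_rows(
  steps="1 -0.1 2.5 0 0; 1 -0.1 4.5 0 0; 1 -0.1 5.3 0 0; 1 -0.1 5.7 0 0; 1 -0.1 5.7 0 0; 1 -0.1 5.7 0 0",
)

```text
t: 3.62
position: [0.4523, -0.2846, 0.0054]
orientation: [-0.5, 0.5, -0.499, 0.5]
wrist_force: [-0.5, -0.1, 0.5]
width: 0.998
```

>>> send_rows(
  steps="0.75 0 0 0 0; 0.68 0 0 0 0; 0.55 0 0 0 0; 0.5 0 0 0 0; 0.5 0 0 0 0; 0.5 0 0 0 0; 0.5 0 0 0 0",
  squeeze=20,
)

```text
t: 4.5
position: [0.4519, -0.2844, 0.0047]
orientation: [-0.5, 0.5, -0.5, 0.5]
wrist_force: [-1.2, 0.7, 1.4]
width: 0.623
```

>>> send_rows(
  steps="0.5 0 -0.5 0 0; 0.5 0 -2 0 0; 0.5 0 -5 0 0; 0.5 0 -7 0 0; 0.5 0 -7 0 0; 0.5 0 -7 0 0",
)

```text
t: 5.25
position: [0.4516, -0.2841, 0.0744]
orientation: [-0.5, 0.5, -0.5, 0.5]
wrist_force: [-0.4, 0.3, -2.7]
width: 0.623
```

Run:
```python
from h import *
s=ctrl.get_state(); print(s['t'],s['position'].round(4),s['wrist_force'],s['width'])
im=imaging.camera('wrist'); save(im,'w4.png')
z=s['position'][2]-.0047+.012
dets('wrist','support_center',z,s); dets('wrist','base_top',.018,s)
for q,z in (('base_top',.018),('support_center',z)):
  for d in tip_of('wrist',q)[:2]: print(q,d, at('wrist',d['point'][1],d['point'][0],z,s).round(4))
imaging.camera('scene');dets('scene','base_top',.018);dets('scene','frit_center',.01)
```

```text
5.25 [ 0.4516 -0.2841  0.0744] [-0.3701564   0.28548381 -2.73702209] 0.6225623549477396
wrist support_center 0.62 px 312 245 encl 0.4518 -0.2817 28.0 fit [ 0.4519 -0.2734] 21.3
support_center {'point': [252.6, 311.0], 'confidence': 0.62} [ 0.4511 -0.2823  0.0817]
scene base_top 0.64 px 285 228 encl 0.5805 -0.025 61.6 fit [ 0.5769 -0.0215] 55.2
scene frit_center 0.84 px 356 245 encl 0.4902 0.1107 25.5 fit [0.4909 0.1104] 23.2
scene frit_center 0.72 px 411 258 encl 0.4335 0.2098 26.3 fit [0.4342 0.2085] 23.4
scene frit_center 0.63 px 418 230 encl 0.3533 0.1575 26.9 fit [0.3545 0.156 ] 24.0
```

View pics/w4.png

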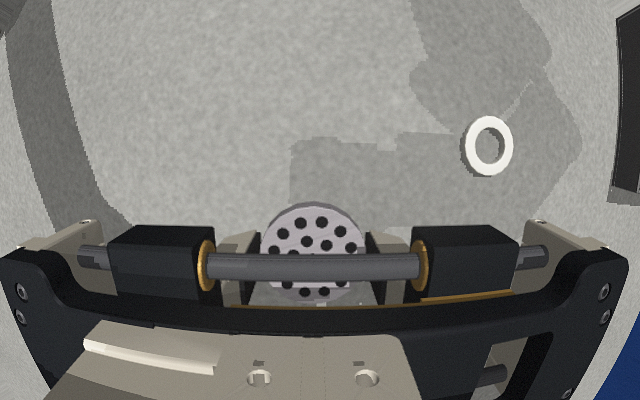

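The disc is held level, with its centre near (312,252). Next I'll go up and partway to the plate to measure the plate with the wrist camera.

>>> send_rows(
  steps="0.5 -2 -1.5 1.5 0; 0.5 -5 -3 4 0; 0.5 -8 -5 7 0; 0.5 -11 -6 9.5 0; 0.5 -13 -7 11 0; 0.5 -14 -7 12 0; 0.5 -14 -7 12 0; 0.5 -14 -7 12 0",
)

```text
t: 6.65
position: [0.5711, -0.145, 0.144]
orientation: [0.5, -0.5, 0.501, -0.5]
wrist_force: [-0.0, -0.9, -2.3]
width: 0.622
```

Run:
```python
from h import *
s=ctrl.get_state(); print(s['t'],s['position'].round(4),s['wrist_force'],s['width'])
im=imaging.camera('wrist'); save(im,'w5.png')
dets('wrist','base_top',.018,s)
for q,z in (('base_top',.018),):
  for d in tip_of('wrist',q)[:2]: print(q,d, at('wrist',d['point'][1],d['point'][0],z,s).round(4))
s=dict(s); s['position']=np.array([.4516,-.2841,.0744]); print('held edges',[at('wrist',312,v,.0817,s).round(4) for v in (207,304)])
```

```text
6.65 [ 0.5711 -0.145   0.144 ] [-0.02993096 -0.8757504  -2.30558817] 0.6222391480238325
wrist base_top 0.82 px 311 76 encl 0.5765 -0.033 60.5 fit [ 0.5711 -0.031 ] 50.7
held edges [array([ 0.4516, -0.2574,  0.0817]), array([ 0.4515, -0.3146,  0.0817])]
```

View pics/w5.png

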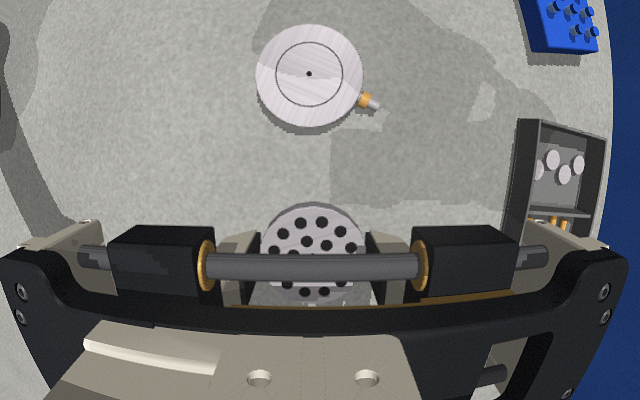

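The plate shows at (309,75), with its dot at about (309,73) and its ring clear. I'll measure the dot and ring precisely.

Run:
```python
from h import *
s=ctrl.get_state(); 
im=cv2.imread('pics/w5.png'); g=cv2.cvtColor(im,cv2.COLOR_BGR2GRAY).astype(float)
w=np.clip(g[66:81,302:317].mean()-30-g[66:81,302:317],0,None); ys,xs=np.mgrid[66:81,302:317]
u,v=(w*xs).sum()/w.sum(),(w*ys).sum()/w.sum(); print(u,v,at('wrist',u,v,.018,s).round(4))
cv2.imwrite('pics/w5c.png',cv2.resize(im[20:140,240:400],None,fx=5,fy=5,interpolation=cv2.INTER_CUBIC))
im=cv2.imread('pics/top0.png');g=cv2.cvtColor(im,cv2.COLOR_BGR2GRAY).astype(float)
print(g[167:176,325:335].astype(int))
w=np.clip(g[167:176,325:335].mean()-10-g[167:176,325:335],0,None); ys,xs=np.mgrid[167:176,325:335]
u,v=(w*xs).sum()/w.sum(),(w*ys).sum()/w.sum(); print(u,v,at('top',u,v,.018).round(4))
# circle ring 62mm in wrist: radial min search
P=[]
img=cv2.cvtColor(cv2.imread('pics/w5.png'),cv2.COLOR_BGR2GRAY).astype(np.float32)
for a in np.arange(0,2*np.pi,.1):
    best=min((cv2.getRectSubPix(img,(1,1),(float(309.0+r*np.cos(a)),float(74+r*np.sin(a))))[0,0],r) for r in np.arange(26,41,.25))
    P.append(at('wrist',309+best[1]*np.cos(a),74+best[1]*np.sin(a),.018,s)[:2])
P=np.array(P);A=np.c_[2*P,np.ones(len(P))];q=np.linalg.lstsq(A,(P**2).sum(1),rcond=None)[0];print('ring',q[:2],np.sqrt(q[2]+q[0]**2+q[1]**2))
```

```text
308.6349729900845 73.25739581525015 [ 0.5679 -0.0289  0.018 ]
[[139 138 137 136 136 138 137 136 135 135]
 [139 138 136 136 137 138 136 135 135 135]
 [139 138 138 136 136 138 137 136 135 136]
 [139 138 137 115  77 103 131 136 135 136]
 [138 138 135  86  40  81 127 136 136 137]
 [136 136 137 118  95 126 136 136 135 137]
 [136 136 137 137 136 136 136 135 137 137]
 [135 134 137 136 135 135 135 135 137 138]
 [135 136 137 135 134 136 135 135 138 135]]
329.0504058094831 170.84664673216574 [ 0.5691 -0.0303  0.018 ]
ring [ 0.56805839 -0.0288869 ] 0.030334665491608133
```

>>> send_rows(
  steps="0.5 -3 0 0 0; 0.5 -6 0 -0.1 0; 0.5 -9 2 -0.3 0; 0.5 -11 4 -0.3 0; 0.5 -11.7 6 -0.3 0; 0.5 -11.7 7.5 -0.3 0; 0.5 -11.7 7.5 -0.3 0; 0.5 -11.7 7.5 -0.3 0",
)

```text
t: 7.8
position: [0.5694, -0.0281, 0.0703]
orientation: [-0.5, 0.5, -0.5, 0.501]
wrist_force: [-0.6, -0.4, -2.4]
width: 0.622
```

Run:
```python
from h import *
s=ctrl.get_state(); print(s['t'],s['position'].round(4),s['wrist_force'],s['width'])
im=imaging.camera('wrist'); save(im,'w6.png')
dets('wrist','base_top',.018,s)
im=imaging.camera('top'); save(cv2.resize(im[110:230,270:430],None,fx=4,fy=4),'t6.png')
```

```text
7.8 [ 0.5694 -0.0281  0.0703] [-0.60305317 -0.44564812 -2.37801971] 0.621658037775329
wrist base_top 0.84 px 309 190 encl 0.5678 -0.0268 49.0 fit [ 0.5678 -0.0179] 38.8
```

View pics/w6.png

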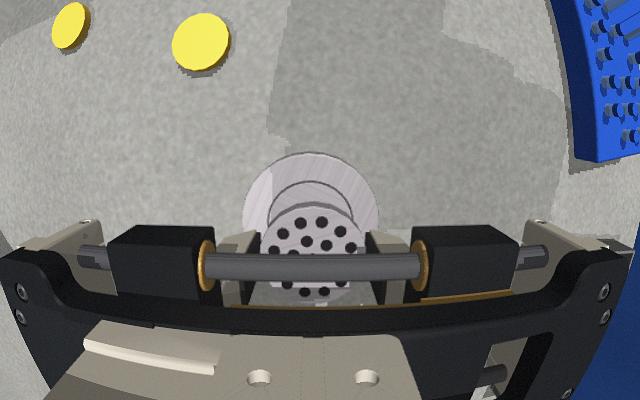

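View pics/t6.png

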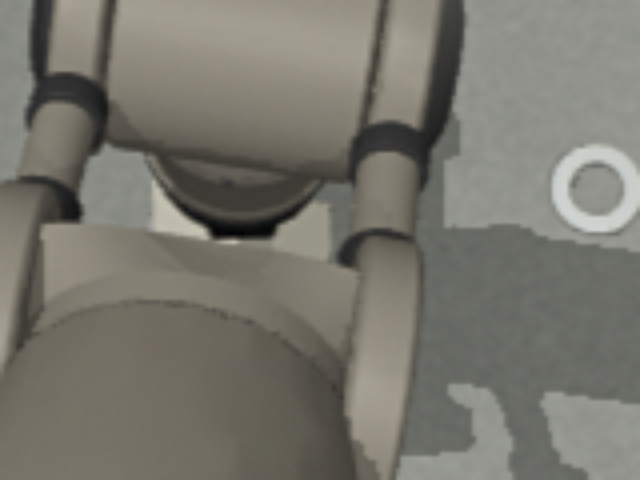

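The held disc (centre column about 312) hangs over the plate ring (also column about 312). The plate's far rim is at row 152 and the ring's far edge at row 181.

Run:
```python
from h import *
s=ctrl.get_state(); print(s['position'].round(4))
P=lambda u,v,z:at('wrist',u,v,z,s).round(4)
g=cv2.cvtColor(cv2.imread('pics/w6.png'),cv2.COLOR_BGR2GRAY)
print(g[146:212,311].tolist())
def fit(P):
    P=np.array(P);A=np.c_[2*P,np.ones(len(P))];q=np.linalg.lstsq(A,(P**2).sum(1),rcond=None)[0];return q[:2].round(4),np.sqrt(q[2]+q[0]**2+q[1]**2).round(4)
im=g.astype(np.float32); L=[]
for u in range(288,338,3):
    col=im[172:200,u]; v=172+int(np.argmin(col)); L.append((u,v))
print(L)
pts=np.array([at('wrist',u,v,.018,s)[:2] for u,v in L]); print('ring',fit(pts))
# fixed-radius fit
from scipy.optimize import least_squares
for r,n in((.031,'ring'),):
    f=least_squares(lambda c:np.hypot(*(pts-c).T)-r,[.568,-.028],loss='soft_l1',f_scale=.0005);print(n,f.x.round(4),f.cost)
for v in (203,207,304): print(v,P(312,v,s['position'][2]-.0047+.012))
cv2.imwrite('pics/w6c.png',cv2.resize(cv2.imread('pics/w6.png')[145:310,230:390],None,fx=3.5,fy=3.5,interpolation=cv2.INTER_CUBIC))
```

```text
[ 0.5694 -0.0278  0.0705]
[162, 156, 156, 150, 154, 134, 107, 158, 194, 194, 182, 177, 176, 179, 176, 175, 178, 177, 174, 171, 172, 174, 179, 175, 177, 179, 178, 181, 176, 180, 179, 180, 179, 182, 128, 92, 126, 185, 180, 174, 169, 169, 173, 175, 174, 175, 177, 174, 177, 172, 172, 177, 175, 177, 176, 135, 103, 107, 109, 105, 157, 184, 180, 176, 171, 173]
[(288, 187), (291, 185), (294, 184), (297, 183), (300, 182), (303, 182), (306, 181), (309, 181), (312, 181), (315, 182), (318, 182), (321, 183), (324, 184), (327, 184), (330, 186), (333, 188), (336, 190)]
ring (array([ 0.5676, -0.0286]), np.float64(0.0301))
ring [ 0.5675 -0.0296] 3.2488873059025374e-07
203 [0.5693 0.001  0.0778]
207 [ 0.5693 -0.0011  0.0778]
304 [ 0.5693 -0.0583  0.0778]
```

View pics/w6c.png

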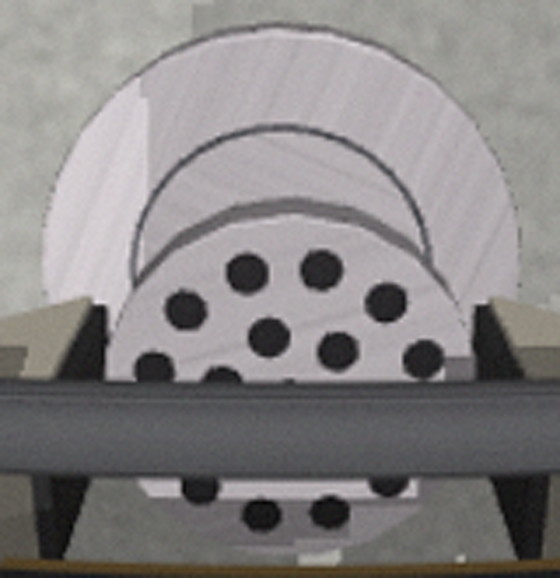

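The held disc centre is about (0.569, -0.0297) and the plate centre about (0.568, -0.029), so I'll shift x by -1 mm and lower.

>>> send_rows(
  steps="0.5 0 1 -0.1 0; 0.5 0 2.5 -0.1 0; 0.5 0 3.7 -0.1 0; 0.5 0 4.3 -0.1 0; 0.5 0 4.5 -0.1 0; 0.5 0 4.6 -0.1 0; 0.5 0 4.6 -0.1 0; 0.5 0 4.6 -0.1 0",
)

```text
t: 8.95
position: [0.5681, -0.0274, 0.0241]
orientation: [0.5, -0.5, 0.5, -0.5]
wrist_force: [-0.3, 0.9, -1.9]
width: 0.623
```

Run:
```python
from h import *
s=ctrl.get_state(); print(s['t'],s['position'].round(4),s['wrist_force'])
from scipy.optimize import least_squares
im=imaging.camera('wrist'); save(im,'w7.png')
cv2.imwrite('pics/w7c.png',cv2.resize(cv2.imread('pics/w7.png')[150:310,230:390],None,fx=3.5,fy=3.5,interpolation=cv2.INTER_CUBIC))
```

```text
8.95 [ 0.5681 -0.0274  0.0241] [-0.34445485  0.9071672  -1.92849544]
```

View pics/w7c.png

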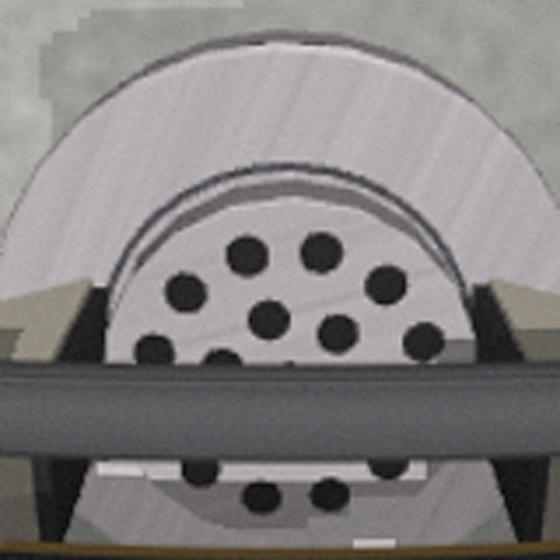

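The ring shows evenly around the disc, about 5 px ahead with a little more on the +y side, and the disc is about 1.4 mm above the plate. I'll creep down.

>>> send_rows(
  steps="0.5 -0.05 0.05 0 0; 0.5 -0.05 0.1 0 0; 0.5 -0.05 0.15 0 0; 0.5 -0.05 0.15 0 0; 0.5 -0.05 0.2 0 0; 0.5 -0.05 0.2 0 0",
)

```text
t: 9.75
position: [0.5679, -0.0268, 0.0227]
orientation: [0.5, -0.5, 0.5, -0.5]
wrist_force: [-3.6, 1.4, 9.4]
width: 0.623
```

It's in contact with about 10 N upward. I'll ease off and open.

>>> send_rows(
  steps="0.5 0 -0.1 0 0; 0.66 0 -0.1 0 0; 0.72 0 -0.1 0 0; 0.8 0 -0.1 0 0; 0.85 0 -0.1 0 0; 0.9 0 -0.1 0 0; 0.9 0 -0.1 0 0",
)

```text
t: 10.62
position: [0.5679, -0.0268, 0.0227]
orientation: [-0.5, 0.5, -0.5, 0.5]
wrist_force: [0.4, -0.3, 0.1]
width: 0.9
```

>>> send_rows(
  steps="0.9 0 -1 0 0; 0.9 0 -3 0 0; 0.9 1 -5 0 0; 1 4 -8 0 0; 1 7 -10 0 0; 1 8 -10 0 0; 1 8 -10 0 0",
)

```text
t: 11.5
position: [0.5674, -0.1068, 0.1221]
orientation: [0.5, -0.5, 0.501, -0.5]
wrist_force: [0.8, 0.8, -1.1]
width: 1.002
```

Run:
```python
from h import *
s=ctrl.get_state(); print(s['t'],s['position'].round(4),s['wrist_force'])
im=imaging.camera('wrist'); save(im,'w8.png')
dets('wrist','support_center',.030,s);dets('wrist','base_top',.018,s);dets('wrist','frit_center',.01,s)
cv2.imwrite('pics/w8c.png',cv2.resize(cv2.imread('pics/w8.png')[20:220,220:400],None,fx=3,fy=3,interpolation=cv2.INTER_CUBIC))
```

```text
11.5 [ 0.5674 -0.1068  0.1221] [ 0.81409204  0.8317152  -1.06625253]
wrist support_center 0.91 px 313 113 encl 0.5679 -0.0286 29.2 fit [ 0.568  -0.0286] 28.4
wrist base_top 0.7 px 316 117 encl 0.577 -0.0338 60.1 fit [ 0.5711 -0.0308] 50.8
wrist frit_center 0.38 px 224 1 encl 0.4869 0.0829 10.7 fit [0.4875 0.087 ] 8.1
```

View pics/w8c.png

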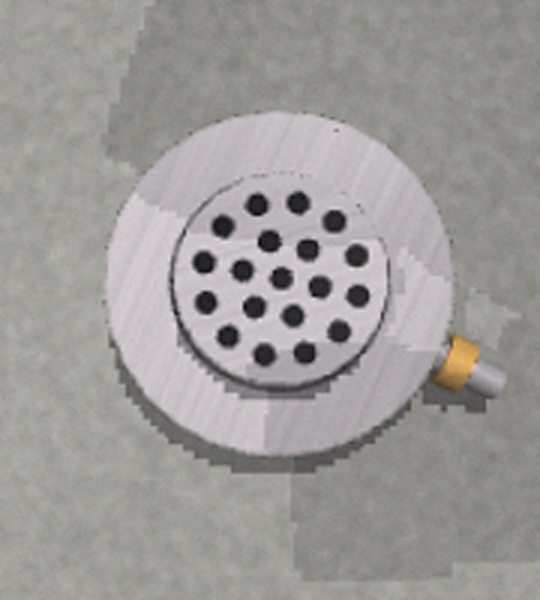

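The support is at (0.568, -0.0286) and the plate at (0.568, -0.029), centred within 1 mm and lying flat. Next is the frit, the white one at top px (223,239), at about (0.430, 0.202). I'll move near it to look.

>>> send_rows(
  steps="0.8 -3 -1 -1 0; 0.8 -7 -1 -3 0; 0.8 -12 -1 -5.5 0; 0.8 -16.5 -1 -8 0; 0.8 -20 -1 -10.5 0; 0.8 -23 -1 -13 0; 0.8 -24 -1 -13.7 0; 0.8 -24 -1 -13.7 0",
)

```text
t: 12.7
position: [0.4309, 0.1336, 0.1327]
orientation: [0.501, -0.501, 0.499, -0.5]
wrist_force: [-0.3, -0.0, 0.5]
width: 0.8
```

Run:
```python
from h import *
s=ctrl.get_state(); print(s['t'],s['position'].round(4),s['joints'].round(2))
im=imaging.camera('wrist'); save(im,'w9.png')
dets('wrist','frit_center',.01,s)
```

```text
12.7 [0.4309 0.1336 0.1327] [ 0.13  0.32  1.86 -0.    0.97  0.13]
wrist frit_center 0.79 px 226 180 encl 0.349 0.151 23.9 fit [0.3484 0.1512] 22.9
wrist frit_center 0.67 px 367 224 encl 0.4855 0.1077 24.4 fit [0.4843 0.1085] 22.5
wrist frit_center 0.55 px 311 124 encl 0.4291 0.2035 23.3 fit [0.4291 0.2031] 22.4
```

View pics/w9.png

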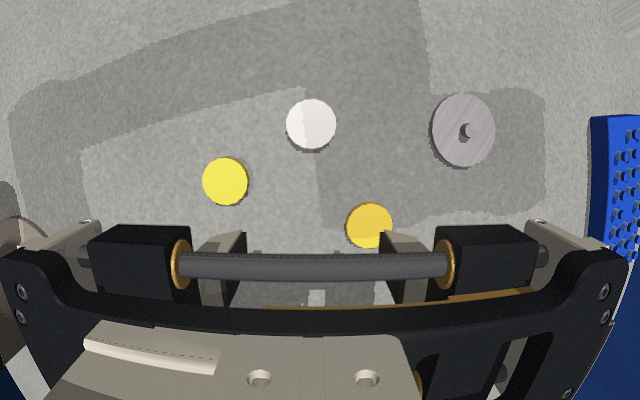

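The white solid disc at (311,124) is the frit, at (0.429, 0.203). The yellow discs are at (225,181) and (368,224), and the cover is at (463,131).

>>> send_rows(
  steps="0.75 -2.5 0 0 0; 0.75 -5 0 -0.2 0; 0.75 -6.5 2 -0.2 0; 0.75 -7 5 -0.2 0; 0.75 -7 8 -0.2 0; 0.75 -7 8.5 -0.2 0; 0.75 -7 8.5 -0.2 0; 0.75 -7 8.5 -0.2 0",
)

```text
t: 13.8
position: [0.4299, 0.2031, 0.0487]
orientation: [0.501, -0.499, 0.5, -0.5]
wrist_force: [-1.1, 0.1, 0.9]
width: 0.752
```

Run:
```python
from h import *
s=ctrl.get_state(); print(s['t'],s['position'].round(4))
im=imaging.camera('wrist'); save(im,'w10.png')
dets('wrist','frit_center',.01,s)
```

```text
13.8 [0.4299 0.2031 0.0487]
```

View pics/w10.png

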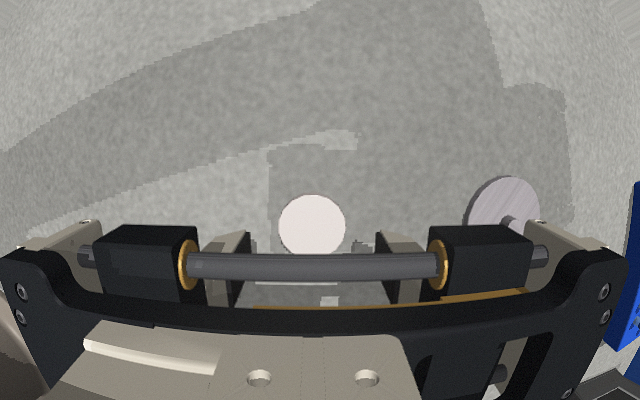

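The white disc at (312,226) is centred between the fingers. I'll descend and grasp gently.

>>> send_rows(
  steps="0.75 0 2 0 0; 0.75 0 3.5 0 0; 0.75 0 4.2 0 0; 0.75 0 4.5 0 0; 0.75 0 4.5 0 0; 0.75 0 4.5 0 0",
)

```text
t: 14.65
position: [0.4291, 0.2032, 0.0031]
orientation: [0.5, -0.5, 0.5, -0.5]
wrist_force: [0.4, -0.2, -0.2]
width: 0.75
```

>>> send_rows(
  steps="0.6 0 0 0 0; 0.55 0 0 0 0; 0.5 0 0 0 0; 0.4 0 0 0 0; 0.4 0 0 0 0; 0.4 0 0 0 0; 0.4 0 0 0 0",
  squeeze=12,
)

```text
t: 15.52
position: [0.4288, 0.2031, 0.0027]
orientation: [0.5, -0.5, 0.5, -0.5]
wrist_force: [0.2, -0.6, -0.0]
width: 0.497
```

>>> send_rows(
  steps="0.4 0 -0.5 0 0; 0.4 0 -2 0 0; 0.4 0 -5 0 0; 0.4 0 -8 0 0; 0.4 0 -9 0 0; 0.4 0 -9 0 0; 0.4 0 -9 0 0",
)

```text
t: 16.4
position: [0.4282, 0.2029, 0.0918]
orientation: [-0.5, 0.501, -0.5, 0.5]
wrist_force: [0.1, -0.0, -0.5]
width: 0.494
```

Run:
```python
from h import *
s=ctrl.get_state(); print(s['t'],s['position'].round(4),s['wrist_force'])
im=imaging.camera('wrist'); save(im,'w11.png')
cv2.imwrite('pics/w11c.png',cv2.resize(cv2.imread('pics/w11.png')[170:320,220:400],None,fx=4,fy=4,interpolation=cv2.INTER_CUBIC))
```

```text
16.4 [0.4282 0.2029 0.0918] [ 0.08952866 -0.04797729 -0.47969072]
```

View pics/w11c.png

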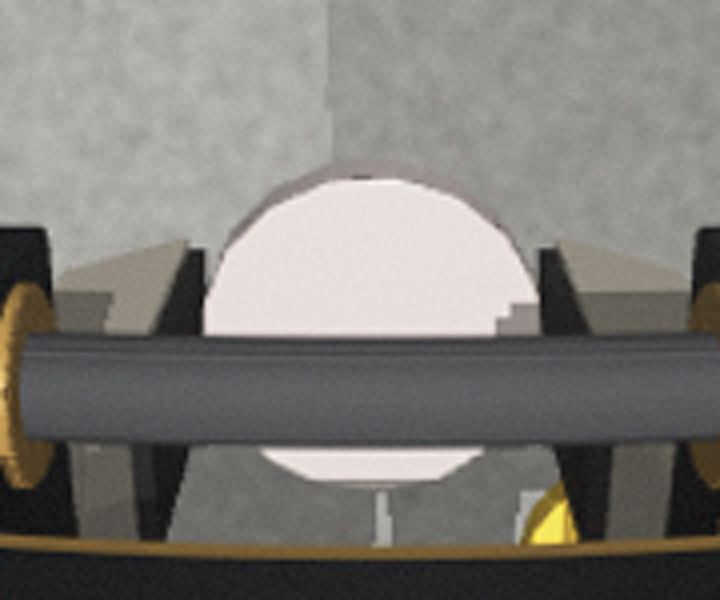

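The frit is held level, with top-face edges at rows 214.5 and 291 and column 312.

Run:
```python
from h import *
s=ctrl.get_state();p=s['position'];print(p)
for v in (214.5,291): print((at('wrist',312.5,v,p[2]+.0073,s)-p).round(4))
```

```text
[0.42813151 0.20291404 0.09169992]
[0.0002 0.0228 0.0073]
[ 0.0002 -0.0218  0.0073]
```

>>> send_rows(
  steps="0.4 2 -1 1.2 0; 0.4 6 -1 3.5 0; 0.4 10 -1 6 0; 0.4 14 -1 8.5 0; 0.4 18 -1 11 0; 0.4 21 -1 13 0; 0.4 23.2 -1 14 0; 0.4 23.2 -1 14 0",
)

```text
t: 17.45
position: [0.5687, -0.0299, 0.1018]
orientation: [0.499, -0.5, 0.501, -0.5]
wrist_force: [-1.7, 0.1, -0.4]
width: 0.493
```

>>> send_rows(
  steps="0.4 0 1 0 0; 0.4 0 2.5 0 0; 0.4 0 3.5 0 0; 0.4 0 3.5 0 0; 0.4 0 3.5 0 0",
)

```text
t: 18.08
position: [0.5691, -0.0287, 0.0678]
orientation: [0.5, -0.5, 0.5, -0.5]
wrist_force: [-0.7, 0.2, -0.8]
width: 0.492
```

Run:
```python
from h import *
s=ctrl.get_state(); print(s['t'],s['position'].round(4),s['wrist_force'],s['width'])
im=imaging.camera('wrist'); save(im,'w12.png')
cv2.imwrite('pics/w12c.png',cv2.resize(cv2.imread('pics/w12.png')[140:310,220:400],None,fx=4,fy=3.5,interpolation=cv2.INTER_CUBIC))
```

```text
18.075 [ 0.5691 -0.0287  0.0678] [-0.67807766  0.17090721 -0.75169619] 0.4924390071410795
```

View pics/w12c.png

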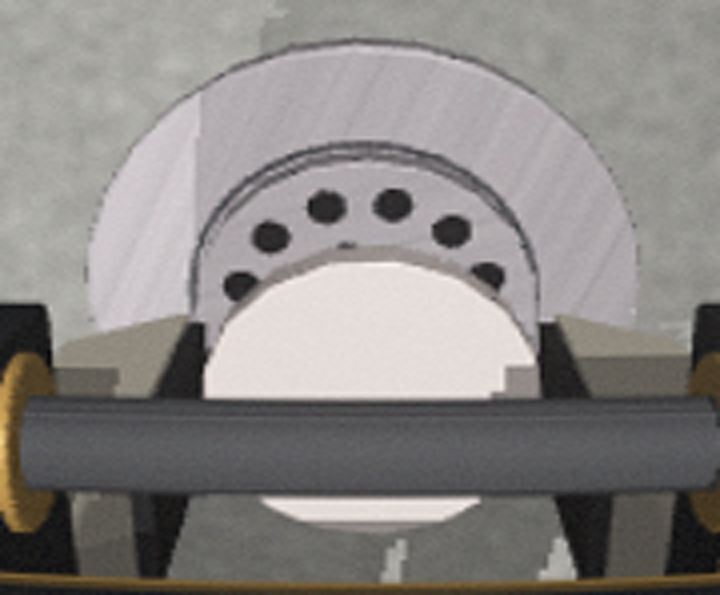

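The frit is about 1 mm to the +x side of the support and plate centre (column 371 against 364 in the crop). I'll correct that and lower to about 3 mm above.

>>> send_rows(
  steps="0.4 0 1 -0.1 0; 0.4 0 2 -0.1 0; 0.4 0 2.7 -0.1 0; 0.4 0 3.1 -0.1 0; 0.4 0 3.2 -0.1 0; 0.4 0 3.2 -0.1 0; 0.4 0 3.2 -0.1 0",
)

```text
t: 19.0
position: [0.5681, -0.0289, 0.036]
orientation: [0.5, -0.5, 0.5, -0.5]
wrist_force: [-0.3, -0.3, -0.9]
width: 0.494
```

Run:
```python
from h import *
s=ctrl.get_state(); print(s['t'],s['position'].round(4),s['wrist_force'],s['width'])
im=imaging.camera('wrist'); save(im,'w13.png')
cv2.imwrite('pics/w13c.png',cv2.resize(cv2.imread('pics/w13.png')[140:310,220:400],None,fx=4,fy=3.5,interpolation=cv2.INTER_CUBIC))
for v in (190,195,200,205,210): print(v,at('wrist',312,v,.030,s)[1].round(4), at('wrist',312,v,s['position'][2]+.0073,s)[1].round(4))
```

```text
19.0 [ 0.5681 -0.0289  0.036 ] [-0.28181272 -0.25519242 -0.89334005] 0.49421016332533957
190 0.0038 0.0065
195 0.001 0.004
200 -0.0018 0.0014
205 -0.0046 -0.0012
210 -0.0074 -0.0038
```

View pics/w13c.png

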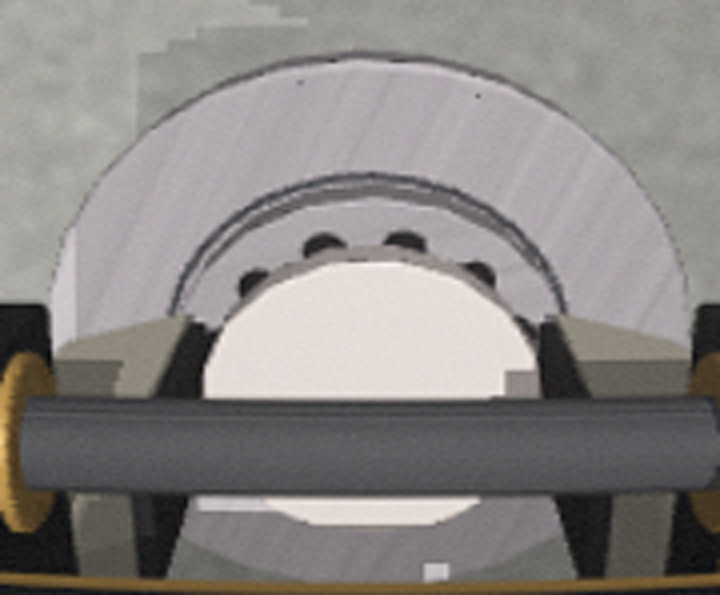

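It's centred: plate column 369 against frit 371, and in y the support is at -0.029 and the frit at -0.0293. I'll creep down about 3 mm.

>>> send_rows(
  steps="0.4 0 0.1 0 0; 0.4 0 0.2 0 0; 0.4 0 0.25 0 0; 0.4 0 0.3 0 0; 0.4 0 0.3 0 0; 0.4 0 0.3 0 0",
)

```text
t: 19.8
position: [0.5679, -0.0288, 0.0328]
orientation: [-0.5, 0.5, -0.5, 0.5]
wrist_force: [-0.6, 0.6, 1.0]
width: 0.493
```

>>> send_rows(
  steps="0.4 0 0.04 0 0; 0.4 0 0.06 0 0; 0.4 0 0.06 0 0",
)

```text
t: 20.18
position: [0.5679, -0.0288, 0.0327]
orientation: [0.5, -0.5, 0.5, -0.5]
wrist_force: [-1.4, 0.9, 5.7]
width: 0.494
```

Contact is confirmed at 5.7 N. I'll ease off, release and retreat straight up.

>>> send_rows(
  steps="0.4 0 -0.05 0 0; 0.54 0 -0.05 0 0; 0.6 0 -0.05 0 0; 0.68 0 -0.05 0 0; 0.75 0 -0.05 0 0; 0.8 0 -0.05 0 0; 0.8 0 -0.05 0 0",
)

```text
t: 21.05
position: [0.5679, -0.0289, 0.0326]
orientation: [-0.5, 0.5, -0.5, 0.5]
wrist_force: [1.4, -1.3, -0.9]
width: 0.795
```

>>> send_rows(
  steps="0.8 0 -1 0 0; 0.8 0 -3 0 0; 0.8 2 -6 0 0; 0.8 5 -9 0 0; 0.8 8 -10 0 0; 0.8 8 -10 0 0; 0.8 8 -10 0 0",
)

```text
t: 21.92
position: [0.5676, -0.1083, 0.1325]
orientation: [0.5, -0.5, 0.5, -0.5]
wrist_force: [-0.9, 0.5, 0.2]
width: 0.8
```

Run:
```python
from h import *
s=ctrl.get_state(); print(s['t'],s['position'].round(4),s['wrist_force'])
im=imaging.camera('wrist'); save(im,'w14.png')
dets('wrist','support_center',.030,s);dets('wrist','frit_center',.040,s)
cv2.imwrite('pics/w14c.png',cv2.resize(cv2.imread('pics/w14.png')[20:220,220:400],None,fx=3,fy=3,interpolation=cv2.INTER_CUBIC))
im=imaging.camera('scene'); save(cv2.resize(im[180:270,230:350],None,fx=5,fy=5,interpolation=cv2.INTER_CUBIC),'s14.png')
```

```text
21.925 [ 0.5676 -0.1083  0.1325] [-0.87710693  0.49066746  0.18661327]
wrist support_center 0.68 px 312 113 encl 0.5681 -0.0286 28.8 fit [ 0.568  -0.0287] 28.1
wrist support_center 0.54 px 313 111 encl 0.5684 -0.0284 24.0 fit [ 0.5682 -0.0283] 23.3
wrist frit_center 0.74 px 313 111 encl 0.568 -0.0291 23.3 fit [ 0.5679 -0.0289] 22.4
```

View pics/w14c.png

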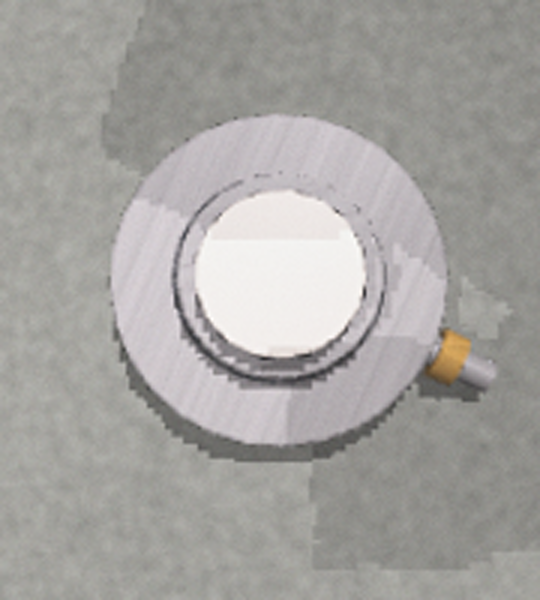

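View pics/s14.png

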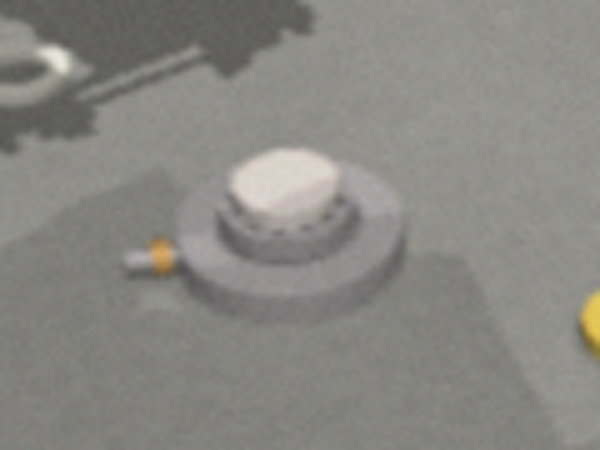

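Both layers are flat and centred: the frit at (0.568, -0.029), the support at (0.568, -0.0287) and the plate at (0.568, -0.029). The gripper is clear, so I'm handing in.

```bash
python3 -c "
from rig import ctrl
print(ctrl.hand_in(), ctrl.get_state()['t'])"
```

```text
the job is handed in; nothing more can be done
the job is handed in; nothing more can be done
```

The filter is laid up: the perforated support disc is in the middle of the plate and the white frit is on top of it. I lowered each disc until it touched, at about 10 N for the support and 6 N for the frit, then released it. I handed in at about 22 s and left the yellow discs, the seal ring and the cover alone.

- **Centring:** in the last wrist picture the plate, support and frit centres all read x = 0.568 and agree in y to about 0.3 mm. The camera calibration itself is good to about 2 mm.
- **Flatness:** the wrist and scene views show both discs lying flat, with the gripper clear of them.
- **Disagreements:** the first scene-camera positions were up to about 1 cm off the top camera's, so I used the wrist camera to place the discs. The network's plate outline was pulled 2–3 mm by the brass nipple, so I used the dark dot and ring on the plate instead. The top camera put the dot 1–1.5 mm from where the wrist camera did.
- **Refused call:** one move call was refused for a wrong row format, and nothing moved.

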